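# Scan the pump's code plate

### The job

In this engine workshop, gently push the pump round on its turntable until its code plate is in line with the pointer block on the turntable's base. Then pick up the hand scanner and, without touching the pump with it, hold its window square to the middle of the code plate from about 70 mm away, steady for two seconds. Finally set the scanner down gently, flat and right way up, in the middle of its rubber mat, leaving the pump lined up and the other parts on the bench where they were.

Things in the scene. Friction and masses are not known exactly. Their poses are not given: they have to be found in the camera images.
- stand: fixed round grey turntable base, 200 mm across and 16 mm high, carrying the steel turntable (160 mm across, top at 32 mm) and the pump. Origin: on the turning axis, at bench height; z up. The pointer, a small dark steel block (34 long, 14 wide, 26 high), sits on the rim on the base's own -x side, 88 to 122 mm from the axis.
- pump (a joint): angle of the pump on the turntable in rad, counter-clockwise positive seen from above; 0 = code plate in line with the pointer. Starts between about 0.9 and 1.9; range -1.0 to 2.3; stays where left, turns with about 3 N at a lug.
- pump_plate (a point): centre of the face of the white square-patterned code plate (38 wide, 30 high) on the upright side of the pump, 61 mm from the turning axis and 76 mm above the bench. Pump: aluminium cylinder 90 mm across with a dark toothed wheel on top, a dark line on the turntable below the plate, highest point 135 mm above the bench. Axes turn with the pump: -x points straight out of the plate, z up.
- pump_lug (a point): point on one of the pump's two mounting lugs, 80 mm from the axis, 87 mm above the bench, on the pump's +y side. Lugs are upright aluminium blocks 14 mm thick (along the pump's x), from 43 to 95 mm from the axis, from 65 to 110 mm above the bench; its twin is on the -y side. Axes as for the plate.
- scanner: hand scanner lying on its belly on the mat, a grey bar handle (32 wide, 35 high) with a black head (46 wide, 36 high, 34 long) at its front; 118 mm long in all, 0.22 kg. Origin: under its middle, on its belly. +x points out of the window along the beam, z up. Grip the handle across its width near the origin (handle from x = -60 to +24 mm).
- scanner_window (a point): centre of the scanner's window: 58 mm ahead of the origin, 18 mm above its belly. Axes as the scanner.
- scanner_spot (a point): point on the scanner's beam, 70 mm in front of the window. Axes as the scanner.
- mat: fixed black rubber mat 200 x 120 mm, 4 mm thick; origin under its centre, x along its length.
- pulley: loose toothed wheel 90 mm across, 28 mm high, with a bolt standing in it to 70 mm; leave alone. Origin: centre of underside.
- can: loose white spray can 60 mm across, 170 mm high, red cap; leave alone. Origin: centre of underside.
- tin: loose steel tin 64 mm across, 70 mm high; leave alone. Origin: centre of underside.
- camshaft: loose camshaft on two blocks, 260 mm long along its y, 64 mm high; leave alone. Origin: under its middle, bench height.
There are look-alikes about, which are no part of the job. Of the things that look like the stand, the larger one is meant.

How it is judged (in metres and radians):
On the way, in this order (a step that is already met when the one before it is completed fails the run):
1. the pump is turned until its code plate is in line with the pointer (within 0.2 rad) and rests there, the scanner still on its mat (value of joint pump between -0.2 and 0.2 rad and velocity of joint pump between -0.1 and 0.1 rad/s and distance of scanner from where it was at the start of the episode below 0.02 m), for 0.3 s.
2. the scanner is held steady for 1.5 s, window 45 to 95 mm in front of the plate, its beam within 15 mm of the plate's middle and within 0.2 rad of square (value of joint pump between -0.2 and 0.2 rad and x of scanner_window in the frame of pump_plate between -0.095 and -0.045 m and y of scanner_spot in the frame of pump_plate between -0.015 and 0.015 m and z of scanner_spot in the frame of pump_plate between -0.015 and 0.015 m and angle between the x axis of scanner and the x axis of pump_plate, either way round below 0.2 rad and x of scanner in the frame of pump_plate below -0.1 m and linear speed of scanner below 0.03 m/s and angular speed of scanner below 0.3 rad/s), for 1.5 s.
At the end, for the whole second after the job is handed in: The code plate is still in line with the pointer (within 0.2 rad); the scanner lies released and at rest, flat and right way up, its middle within 40 mm of the mat's middle; the pulley, spray can, tin and camshaft are upright and within 30 mm of where they were (value of joint pump between -0.2 and 0.2 rad and horizontal distance between scanner and mat below 0.04 m and angle between scanner's own z axis and vertical below 0.1 rad and height (world z) of scanner below 0.01 m and linear speed of scanner below 0.02 m/s and angular speed of scanner below 0.1 rad/s and distance of each of pulley, can, tin, camshaft from where it was at the start of the episode below 0.03 m and angle between each of pulley, can, tin, camshaft's own z axis and vertical below 0.2 rad); the robot touches nothing.
It fails at once if the robot pushes the pump or its stand with more than 25 N (contact force between any of the fingers, the arm and stand above 25 N).
It fails at once if the scanner touches the pump or its stand (contact force between scanner and stand above 1 N).
It fails at once if the scanner is dropped or pressed on its mat (over 30 N) (contact force between scanner and mat above 30 N).
It fails at once if a bystander is moved over 30 mm or tipped over (distance of any of pulley, can, tin, camshaft from where it was at the start of the episode above 0.03 m or angle between any of pulley, can, tin, camshaft's own z axis and vertical above 0.3 rad).
It also fails if it takes over 72 s, if anything falls off the work surface, if the arm or the gripper's body presses on something with over 40 N, if the wrist force passes 120 N, or if a joint passes its speed limit or range.

### The arm

A 6-joint arm with a two-finger parallel gripper is mounted at the origin on the work surface. World frame = base frame: x ahead of the robot, y to its left, z up, the work surface at z = 0. Lengths are in mm, angles in rad, forces in N, time in s.
With the tool pointing down it reaches from about 350 to 875 mm from the base axis. Payload 4.2 kg.
Tool frame: the origin (TCP) lies at the very end of the fingers, on their centre line; the grasp point (between the pads) lies 19 mm behind it; z points along the fingers, y is the line along which they close (so a half turn about z gives the same grasp; the last joint's range is limited). The gripper opens to 85 mm and grips with 20 to 120 N. Pads are 22 mm wide; open, the fingers measure 114 mm over their backs; the gripper's body (76 mm by 85 mm) begins 54 mm behind the grasp point. The pads swing forward as they close: fully open they stand 13 mm farther back than shut.
Start: joints at [1.377, 0.385, 0.008, 0, -1.194, -0.259], TCP at [273.394, 562.01, 231.312] pointing down, gripper open.
Joint ranges: [-3.14, 3.14], [-1.21, 2.06], [-1.07, 1.41], [-3.16, 2.05], [-2.99, -0.16], [-3.1, 3.1]. Speed limits (rad/s): [2.79, 2.79, 3.14, 3.14, 3.14, 3.14].

### API

Orientations are given as a unit quaternion [x, y, z, w].
In Python, from bench import read_state, get_image, get_calibration, job_done gives the robot as it stands.
- The arm moves only by the shell command python3 -m creep 'ROWS'. ROWS is a JSON object of lists of equal length, an entry for each row: "translation": the shift along the world's x, y, z in cm, a list of three; "delta_rot": the turn, a rotation vector about the world's x, y, z in degrees, a list of three; "hand": the finger opening in cm, from 0 to 8.54. A call has 1 to 8 rows; each row is the pose to reach, as a shift and turn from the pose commanded when the call began; what a row does not reach only later rows make up. A row lasts 1/8 s, in which the tool goes at most 62.5 mm and 10.7 degrees, less where a joint would pass 70% of its speed; a pose out of reach is approached as far as the arm can. A call with a gripper value outside its range is refused whole. The fingers move at their own pace and stop on an object; the grip force is fixed at half the most. Time passes only in rows, so rows that repeat a pose let the fingers close. It gives the time, the measured TCP pose, the force, the opening and the grip force at its end, in the units of the state.
- read_state(): the state, without advancing time (a new reading comes with each control period).
- get_image(name): name is "scene" or "side" or "wrist"; returns (picture, depth): 384x512x3 uint8, red, green, blue; 384x512 float32, mm along the optical axis (not along the pixel's ray), 0 where there is no reading.
- get_calibration(name): a dict with "intrinsics" (3x3 intrinsics, pixels), "xyz" and "attitude" of the camera in the world. Camera axes: x right, y down, z forward; pixel columns grow to the right and rows downward; lengths in mm; the calibration is good to about 2 mm. A picture is of the moment at which its call begins: read the wrist's pose just before it. get_calibration takes no time and is no camera call; for the wrist camera it gives the pose at the moment of the call.
- job_done(): hands the job in; it is judged then, once.
The state is a dict: "clock": time; "joints": joint angles; "joint_vel": joint speeds; "joint_efforts": joint torques, N m; "position": TCP position; "ee_rot": TCP orientation; "contact_force": force on the tool from outside, world axes, zero at the start; "wrist_torque": the same for the moment, N m; "gripper_width": finger opening in mm; "grasp_force": force on a finger pad.
Only numpy, scipy, OpenCV 4.12 (cv2) and the standard library are available. Lean on these libraries where they do the work, as an engineer would, in place of code of your own. Each camera call takes 0.05 s, during which the arm holds its last target. There are 200 camera calls.

## Working session

There is one attempt and no reset: what is moved stays moved. The work goes in short steps, Python scripts to look and compute and a shell command to move; the robot and the scene stay as the last step left them, time stands still between calls to the robot, and variables do not carry over. Pictures are saved under pics/ and viewed, at most 10 in all, crops included, and the job is handed in when it is done.

```bash
mkdir -p pics
cat > h.py <<'E'
import numpy as np,cv2
from bench import *
from scipy.spatial.transform import Rotation as R
def cam(n):
    c=get_calibration(n);K=np.array(c["intrinsics"]);t=np.array(c["xyz"]);a=np.array(c["attitude"])
    r=R.from_quat(a).as_matrix() if a.size==4 else a.reshape(3,3)
    return K,t,r
def ray(c,u,v,z):
    K,t,r=c;d=r@np.linalg.inv(K)@np.array([u,v,1.]);return t+d*(z-t[2])/d[2]
def cloud(c,dep):
    K,t,r=c;v,u=np.mgrid[:dep.shape[0],:dep.shape[1]]
    p=np.stack([(u-K[0,2])/K[0,0]*dep,(v-K[1,2])/K[1,1]*dep,dep],-1);return p@r.T+t
def proj(c,p):
    K,t,r=c;q=K@(r.T@(np.array(p)-t));return q[:2]/q[2]
E
python3 - <<'E'
from h import *
s=read_state();print(s)
ims=[]
for n in("scene","side","wrist"):
    c=cam(n);im,d=get_image(n);np.savez("pics/%s0.npz"%n,im=im,d=d,K=c[0],t=c[1],r=c[2]);print(n,c,get_calibration(n)["attitude"],(d>0).mean())
    cv2.imwrite("pics/%s0.png"%n,cv2.cvtColor(im,cv2.COLOR_RGB2BGR))
E
ls
```

```text
{'clock': 0.0, 'joints': array([ 1.37657165e+00,  3.85534201e-01,  6.64166786e-03, -5.07822372e-04,
       -1.19396937e+00, -2.58577794e-01]), 'joint_vel': array([-0.00026177, -0.00144   ,  0.00102301,  0.000474  ,  0.00109281,
        0.00112067]), 'joint_efforts': array([-5.25372070e-05, -3.92286372e+01,  1.88396662e+01,  4.18629304e+00,
       -4.64885714e-03,  8.12877147e-06]), 'position': array([273.16962814, 561.50617639, 230.2399498 ]), 'ee_rot': array([ 9.74458947e-01, -2.24563219e-01, -2.02651409e-04,  1.03984489e-03]), 'contact_force': array([ 0.69136669,  0.0385458 , -0.31795126]), 'wrist_torque': array([ 0.01819184,  0.0331205 , -0.02379112]), 'grasp_force': 0.0, 'gripper_width': 85.15198323701347}
scene (array([[410.14701195,   0.        , 254.78615471],
       [  0.        , 410.14701195, 189.12637094],
       [  0.        ,   0.        ,   1.        ]]), array([1262.827972  , -110.84129216,  907.08575956]), array([[ 0.20595919,  0.75339134, -0.62448563],
       [ 0.97838765, -0.17053657,  0.11693969],
       [-0.01839629, -0.63507383, -0.77223235]])) [ 0.73292703  0.59
[... 215 characters left out ...]
[  74.27505239, -674.81269288,  788.23654034]), array([[ 0.80291349, -0.3655142 ,  0.4708814 ],
       [-0.59578587, -0.51753565,  0.61416289],
       [ 0.01921265, -0.77366415, -0.63330455]])) [ 0.8593244  -0.2796674   0.14258121 -0.40375527] 0.9959920247395834
wrist (array([[287.89083845,   0.        , 256.18494112],
       [  0.        , 287.89083845, 188.59738906],
       [  0.        ,   0.        ,   1.        ]]), array([346.10700768, 527.01540181, 373.01799963]), array([[-0.43650696, -0.85315638, -0.28563241],
       [-0.89969822,  0.4146957 ,  0.13627394],
       [ 0.00218755,  0.31646749, -0.94860083]])) [-0.52381802  0.83661001  0.13536125 -0.08588192] 0.9961293538411459
h.py
pics
```

View pics/scene0.png

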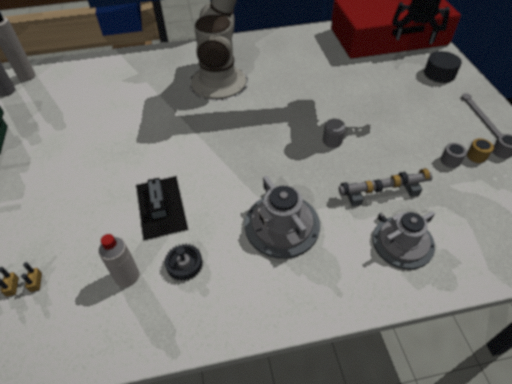

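View pics/side0.png

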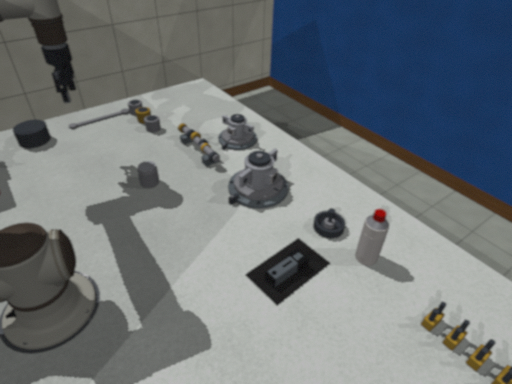

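Scene view: the candidates for the stand and pump are the large one at (283,220) scene / (259,182) side and a smaller look-alike at (404,238) / (238,132). I choose the large one. The scanner is on the black mat at (160,205) / (288,268). The pulley is at (184,262), the can at (118,260), the tin at (334,132), the camshaft at (385,186). Next I'll check my choice in a crop and measure.

Run:
```python
from h import *
def ld(n):
    f=np.load("pics/%s0.npz"%n);return f["im"],f["d"],(f["K"],f["t"],f["r"])
out=[]
crops={"scene":(225,165,110,100),"side":(215,135,90,80)}
for n in("scene","side"):
    im,d,c=ld(n);P=cloud(c,d)
    print(n)
    for nm,(u,v) in dict(scene=dict(stand=(283,220),small=(404,238),scan=(157,195),pul=(184,262),can=(118,262),tin=(334,132),camL=(350,192),camR=(425,177)),side=dict(stand=(262,182),small=(238,132),scan=(288,268),pul=(328,223),can=(372,240),tin=(148,175),camL=(183,130),camR=(210,158)))[n].items(): print(nm,P[v,u].round(),ray(c,u,v,20)[:2].round())
    # ring of stand base: annulus points z 10..20
    m=(P[...,2]>9)&(P[...,2]<40)&(np.hypot(P[...,0]-(700 if 0 else P[(220,182)[n=="side"],(283,262)[n=="side"],0]),P[...,1]-P[(220,182)[n=="side"],(283,262)[n=="side"],1])<160)
    q=P[m];
    (cc,rr)=cv2.minEnclosingCircle(q[:,:2].astype(np.float32));print("circ",cc,rr,m.sum(),np.median(q[:,2]))
    x,y,w,h=crops[n];k=im[y:y+h,x:x+w]
    out.append(cv2.resize(k,(400,360),interpolation=cv2.INTER_CUBIC))
    x,y,w,h={"scene":(125,165,75,80),"side":(240,230,100,80)}[n];k=im[y:y+h,x:x+w]
    hsv=k.astype(int).sum(2)
    out.append(cv2.resize(np.clip(k*1.8,0,255).astype(np.uint8),(400,240),interpolation=cv2.INTER_CUBIC))
g=np.vstack([np.hstack(out[0::2]),np.hstack(out[1::2])])
cv2.imwrite("pics/c1.png",cv2.cvtColor(g,cv2.COLOR_RGB2BGR))
```

```text
scene
stand [714.  59.  92.] [665.  74.]
small [812. 333.  70.] [786. 359.]
scan [ 522. -244.   39.] [ 506. -246.]
pul [ 737. -193.   26.] [ 734. -194.]
can [ 757. -327.  113.] [ 698. -353.]
tin [416. 294.  63.] [373. 315.]
camL [634. 266.  48.] [614. 279.]
camR [635. 480.  55.] [609. 505.]
circ (670.694580078125, 68.84817504882812) 100.97762298583984 2267 19.79867855508428
side
stand [654.  29.  58.] [684.  66.]
small [769. 326.  52.] [800. 370.]
scan [ 510. -263.   39.] [ 522. -253.]
pul [ 720. -200.   25.] [ 724. -197.]
can [ 703. -354.  101.] [ 776. -316.]
tin [380. 274.  53.] [394. 316.]
camL [610. 466.  47.] [629. 507.]
camR [598. 250.  45.] [616. 281.]
circ (656.0105590820312, 68.22956848144531) 111.89291381835938 1259 22.518511405013783
```

View pics/c1.png

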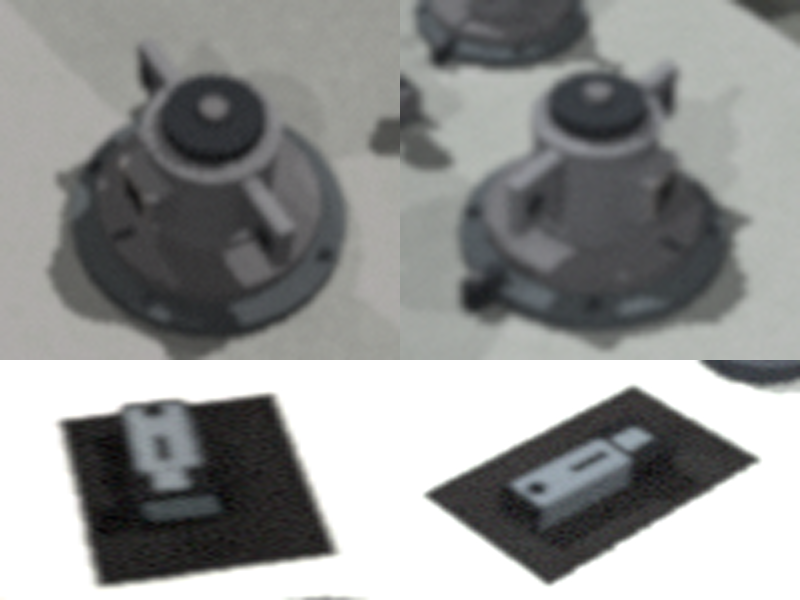

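The crop confirms the large stand. Its pointer is the dark block towards (-x,-y), the plate and dark line face about (+x,-y), and the scanner's head points roughly +x. Next is a look from above with the wrist camera.

```bash
python3 -m creep '{"translation":[[4,-4.5,3],[8,-9,6],[12,-14,8],[16,-18.5,8],[20,-23,8],[24,-27.5,8],[28,-32,8],[32,-37,8]],"delta_rot":[[0,0,0],[0,0,0],[0,0,0],[0,0,0],[0,0,0],[0,0,0],[0,0,0],[0,0,0]],"hand":[0,0,0,0,0,0,0,0]}'
python3 -m creep '{"translation":[[4,-4.5,0],[8,-9,0],[12,-14,0],[12,-14,0],[12,-14,0]],"delta_rot":[[0,0,0],[0,0,0],[0,0,0],[0,0,0],[0,0,0]],"hand":[0,0,0,0,0]}'
cat > shot.py <<'E'
import sys;from h import *
n,k=sys.argv[1:3];c=cam(n);im,d=get_image(n);np.savez("pics/%s.npz"%k,im=im,d=d,K=c[0],t=c[1],r=c[2]);s=read_state();print(s["clock"],s["position"].round(1),s["contact_force"].round(1),c[1].round())
cv2.imwrite("pics/%s.png"%k,cv2.resize(cv2.cvtColor(im,cv2.COLOR_RGB2BGR),(768,576),interpolation=cv2.INTER_CUBIC))
E
python3 shot.py wrist w1
```

```text
clock: 1.15
position: [590.8, 194.8, 311.0]
ee_rot: [0.974, -0.224, -0.0, 0.0]
contact_force: [1.0, 1.5, -0.1]
gripper_width: -0.1
grasp_force: 0.0
clock: 1.78
position: [709.7, 56.2, 310.4]
ee_rot: [0.974, -0.225, -0.001, 0.0]
contact_force: [0.8, 0.1, 0.5]
gripper_width: -0.1
grasp_force: 0.0
1.825 [709.4  57.  311. ] [-0.1  0.2  0.4] [783.  21. 453.]
```

View pics/w1.png

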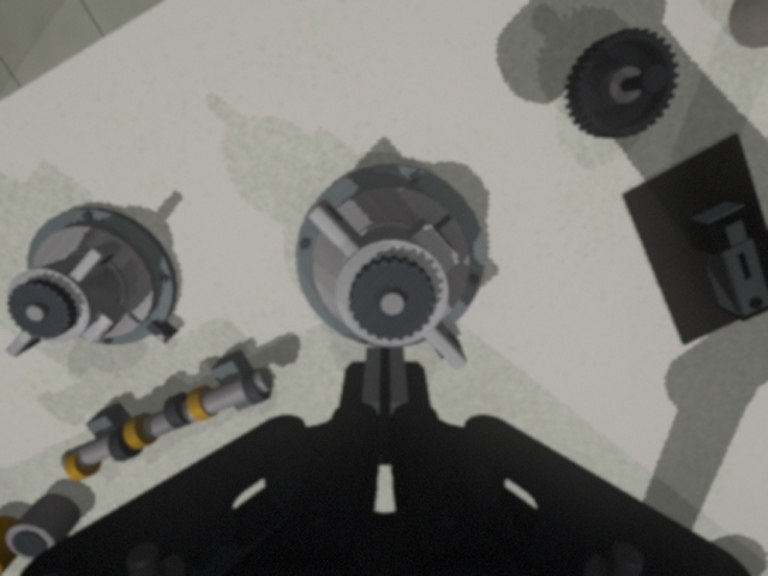

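Wrist view: the stand is at (390,260) of the 768-wide picture, with lugs at (335,228) and (450,345). A dark line, the plate side, is at (452,232), and something pointer-like sits at the rim at (490,270). The mat and scanner are on the right at (715,240). I'll measure from depth.

```bash
cat > meas.py <<'E'
from h import *
import sys
from scipy.optimize import least_squares
def ld(n):
    f=np.load("pics/%s.npz"%n);return f["im"],f["d"],(f["K"],f["t"],f["r"])
def go(n,c0,out=None):
    im,d,c=ld(n);P=cloud(c,d);x=P-np.array([*c0,0]);r=np.hypot(x[...,0],x[...,1]);a=np.degrees(np.arctan2(x[...,1],x[...,0]))%360
    ok=(d>0)
    # toothed wheel / top
    top=ok&(P[...,2]>105)&(P[...,2]<140)&(r<70)
    print(n,"top mean z>115",P[top&(P[...,2]>118)].mean(0).round(1) if (top&(P[...,2]>118)).any() else None)
    ring=ok&(P[...,2]>12)&(P[...,2]<19.5)&(r<112)&(r>75)
    q=P[ring]
    f=least_squares(lambda v:np.clip(np.hypot(q[:,0]-v[0],q[:,1]-v[1])-90,-15,15)*0+np.maximum(np.hypot(q[:,0]-v[0],q[:,1]-v[1])-100,0)+np.minimum(np.hypot(q[:,0]-v[0],q[:,1]-v[1])-80,0),c0)
    print(" ring fit",f.x.round(1),ring.sum())
    pt=ok&(P[...,2]>20)&(P[...,2]<32)&(r<126)&(r>92)
    if pt.any(): print(" pointer",pt.sum(),"ang",np.percentile(a[pt],[5,50,95]).round(1),P[pt].mean(0).round(1))
    lug=ok&(P[...,2]>102)&(P[...,2]<116)&(r>56)&(r<100)
    for lo in range(0,360,30):
        m=lug&(a>=lo)&(a<lo+30)
        if m.sum()>5: print(" lug",lo,m.sum(),a[m].mean().round(1),P[m].mean(0).round(1))
    # dark line on turntable
    g=im.astype(int).sum(2)
    tt=ok&(P[...,2]>28)&(P[...,2]<36)&(r>55)&(r<79)
    b=np.median(g[tt]);m=tt&(g<b*0.5)
    h=np.bincount((a[m]//5).astype(int),minlength=72);print(" dark",b,[(i*5,k) for i,k in enumerate(h) if k>2])
if __name__=="__main__":
    c0=(float(sys.argv[1]),float(sys.argv[2]))
    for n in sys.argv[3:]: go(n,c0)
E
python3 meas.py 670 68 scene0 side0 w1
```

```text
scene0 top mean z>115 [673.8  68.  128.3]
 ring fit [669.   69.2] 1070
 pointer 7 ang [105.9 274.2 328.7] [696.8  19.2  21.5]
 lug 0 100 15.8 [743.7  88.9 108.6]
 lug 180 68 196.8 [599.3  46.7 108.5]
 dark 197.0 []
side0 top mean z>115 [663.8  64.  127.1]
 ring fit [668.1  70.1] 506
 pointer 43 ang [180.9 185.9 188.6] [561.4  57.6  24.3]
 lug 0 33 15.3 [740.6  87.3 108. ]
 lug 180 52 196.7 [594.4  45.3 107.5]
 dark 230.0 []
w1 top mean z>115 [670.7  68.5 129.2]
 ring fit [668.1  69.6] 3176
 pointer 37 ang [ 51.5 180.9 251.6] [623.2  76.   22.2]
 lug 0 384 16.9 [741.8  89.9 109.3]
 lug 180 296 195.7 [597.8  47.7 109.4]
 dark 232.0 []
```

```bash
python3 -m creep '{"translation":[[-5,-1,0],[-10,-3,0],[-15,-5,0],[-15,-5,0],[-15,-5,0]],"delta_rot":[[0,0,0],[0,0,0],[0,0,0],[0,0,0],[0,0,0]],"hand":[0,0,0,0,0]}'
python3 shot.py wrist w2; python3 meas.py 669.5 68.5 w2
```

```text
clock: 2.45
position: [559.7, 7.6, 312.6]
ee_rot: [0.975, -0.224, 0.001, -0.001]
contact_force: [-0.5, -0.2, 0.2]
gripper_width: -0.6
grasp_force: 0.0
2.5 [560.2   7.6 312. ] [ 0.3  0.1 -0.8] [632. -27. 455.]
w2 top mean z>115 [668.9  68.3 129.2]
 ring fit [667.2  70. ] 4066
 pointer 136 ang [ 53.3 184.7 230.6] [578.1  66.7  25.6]
 lug 0 516 16.6 [741.1  89.8 109.2]
 lug 180 392 196.1 [597.3  47.7 109.3]
 dark 233.0 []
```

View pics/w2.png

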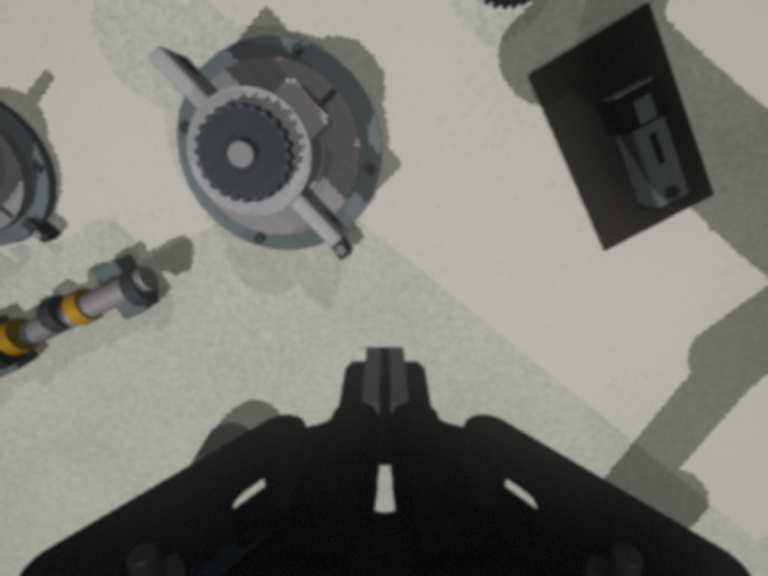

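Here the pointer block is visible at (342,247), just under one lug. The dark line is at (328,97), the mat corners are at (530,75), (650,3), (712,193) and (605,250), and the scanner runs from its head (632,95) to its tail (665,195).

```bash
cat > scan.py <<'E'
from h import *
from meas import ld
import sys
for n in sys.argv[1:]:
    im,d,c=ld(n);P=cloud(c,d)
    box=(d>0)&(P[...,0]>380)&(P[...,0]<680)&(P[...,1]<-130)&(P[...,1]>-380)
    g=im.astype(int).sum(2)
    mat=box&(P[...,2]<60)&(g<150) ; mat=cv2.morphologyEx(mat.astype(np.uint8),cv2.MORPH_OPEN,np.ones((3,3)))
    k,lab,st,_=cv2.connectedComponentsWithStats(mat);i=1+st[1:,4].argmax()
    cn,_=cv2.findContours((lab==i).astype(np.uint8),0,1);hull=cv2.convexHull(max(cn,key=cv2.contourArea))[:,0]
    w=np.array([ray(c,u,v,4)[:2] for u,v in hull],np.float32);print(n,"mat",cv2.minAreaRect(w),"z",np.median(P[(lab==i)&(P[...,2]<12)],0)[2])
    s=box&(P[...,2]>31)&(P[...,2]<60);q=P[s]
    print(" scanner top z",np.percentile(q[:,2],[10,50,90]).round(1),cv2.minAreaRect(q[:,:2].astype(np.float32)),q.mean(0).round(1),s.sum())
    f=np.array(cv2.fitLine(q[:,:2].astype(np.float32),cv2.DIST_HUBER,0,.01,.01)).ravel();print(" line",f.round(3),np.degrees(np.arctan2(f[1],f[0])))
    dv=f[:2]*np.sign(f[0]);tq=(q[:,:2]-f[2:])@dv;nq=(q[:,:2]-f[2:])@np.array([-dv[1],dv[0]])
    for lo in range(-80,80,10):
        m=(tq>=lo)&(tq<lo+10)
        if m.sum()>3: print("  ",lo,m.sum(),np.percentile(nq[m],[3,97]).round(1),q[m][:,2].max().round(1))
E
python3 scan.py scene0 side0 w1 w2
python3 - <<'E'
from h import *
from meas import ld
im,d,c=ld("w2")
o=np.array([669.5,68.5])
for u,v,z in((342,247,26),(328,97,32),(318,105,92)):
    p=ray(c,u/1.5,v/1.5,z)[:2];print(p.round(1),np.degrees(np.arctan2(*(p-o)[::-1]))%360,np.hypot(*(p-o)))
E
```

```text
scene0 mat ((534.570556640625, -241.79212951660156), (192.65281677246094, 113.17461395263672), 4.324065685272217) z 3.576881641596742
 scanner top z [35.6 38.7 41.5] ((517.6880493164062, -248.95361328125), (123.84938049316406, 45.247989654541016), 2.2791390419006348) [ 527.5 -248.6   38.6] 486
 line [ 9.98000e-01  5.90000e-02  5.24185e+02 -2.48692e+02] 3.3622422
   -70 20 [-16.6  15.3] 41.8
   -60 31 [-13.9  14.4] 42.3
   -50 36 [-15.3  15.4] 42.3
   -40 31 [-13.2  14.1] 40.4
   -30 33 [-14.1  13.4] 41.5
   -20 34 [-15.6  15. ] 42.6
   -10 28 [-13.8  14.6] 41.8
   0 37 [-14.9  14.7] 41.6
   10 32 [-16.3  13.5] 41.6
   20 49 [-21.7  21. ] 44.0
   30 50 [-22.8  21. ] 44.2
   40 57 [-21.2  21.3] 44.5
   50 48 [-20.6  18.6] 42.8
side0 mat ((530.073974609375, -245.46014404296875), (190.7781219482422, 111.93048858642578), 4.56630277633667) z 2.940154225785818
 scanner top z [35.5 38.3 40.5] ((515.1992797851562, -253.231689453125), (118.60786437988281, 46.935585021972656), 6.481417179107666) [ 516.6 -252.4   38. ] 564
 line [ 9.99000e-01  3.40000e-02  5.13171e+02 -2.53058e+02] 1.9730499
   
[... 1298 characters left out ...]
064453), (119.08575439453125, 47.202796936035156), 3.213515281677246) [ 524.2 -246.4   39.1] 2548
 line [ 9.99000e-01  5.40000e-02  5.20703e+02 -2.46267e+02] 3.11782
   -70 56 [-17.7  14.3] 41.4
   -60 177 [-16.9  13.8] 41.7
   -50 172 [-15.7  13.3] 43.0
   -40 177 [-15.9  13.2] 41.0
   -30 183 [-16.   13.4] 41.5
   -20 180 [-16.7  13.3] 41.5
   -10 186 [-16.3  13.2] 41.6
   0 187 [-15.5  13.3] 42.0
   10 196 [-16.1  13.2] 41.2
   20 252 [-22.6  20. ] 43.8
   30 289 [-22.4  20.3] 43.8
   40 302 [-22.9  20.4] 44.3
   50 191 [-22.4  19.6] 42.1
[557.8  57.4] 185.69210020291456 112.2908830858232
[687.7   3.3] 285.56382914620485 67.68968944684505
[678.1   8.7] 278.20609873919057 60.40233641466227
```

The pointer is at about 186°, the plate at about 286° and the near lug at 196°, so the joint stands at about 1.75 rad. I'll push the near lug clockwise with closed fingers along an arc of radius 86 mm.

```bash
python3 -m creep '{"translation":[[3,-0.5,-3],[6,-1,-8],[6,-1,-13],[6,-1,-18],[6,-1,-21],[6,-1,-23.2],[6,-1,-23.2]],"delta_rot":[[0,0,0],[0,0,0],[0,0,0],[0,0,0],[0,0,0],[0,0,0],[0,0,0]],"hand":[0,0,0,0,0,0,0]}'
python3 - <<'E'
from h import *
p=read_state()["position"][:2];o=np.array([669.5,68.5])
for a in range(230,100,-5):
    t=np.radians(a);q=o+86*np.array([np.cos(t),np.sin(t)]);print(a,((q-p)/10).round(1),end=" ")
E
```

```text
clock: 3.38
position: [619.3, -3.1, 76.5]
ee_rot: [0.975, -0.224, -0.002, 0.001]
contact_force: [0.3, 0.3, -0.4]
gripper_width: -0.2
grasp_force: 0.0
230 [-0.5  0.6] 225 [-1.1  1.1] 220 [-1.6  1.6] 215 [-2.   2.2] 210 [-2.4  2.9] 205 [-2.8  3.5] 200 [-3.1  4.2] 195 [-3.3  4.9] 190 [-3.5  5.7] 185 [-3.6  6.4] 180 [-3.6  7.2] 175 [-3.6  7.9] 170 [-3.5  8.6] 165 [-3.3  9.4] 160 [-3.1 10.1] 155 [-2.8 10.8] 150 [-2.4 11.5] 145 [-2.  12.1] 140 [-1.6 12.7] 135 [-1.1 13.2] 130 [-0.5 13.7] 125 [ 0.1 14.2] 120 [ 0.7 14.6] 115 [ 1.4 15. ] 110 [ 2.1 15.2] 105 [ 2.8 15.5]
```

```bash
python3 -m creep '{"translation":[[-0.8,0.8,0.3],[-1.6,1.6,0.3],[-2.0,2.2,0.3],[-2.2,2.5,0.3],[-2.4,2.9,0.3],[-2.6,3.2,0.3],[-2.8,3.5,0.3],[-2.9,3.8,0.3]],"delta_rot":[[0,0,0],[0,0,0],[0,0,0],[0,0,0],[0,0,0],[0,0,0],[0,0,0],[0,0,0]],"hand":[0,0,0,0,0,0,0,0]}'
python3 -m creep '{"translation":[[-0.2,0.4,0],[-0.4,1.1,0],[-0.5,1.6,0],[-0.6,2.1,0],[-0.7,2.6,0],[-0.7,3.0,0],[-0.7,3.4,0],[-0.7,3.8,0]],"delta_rot":[[0,0,0],[0,0,0],[0,0,0],[0,0,0],[0,0,0],[0,0,0],[0,0,0],[0,0,0]],"hand":[0,0,0,0,0,0,0,0]}'
python3 shot.py wrist w3; python3 meas.py 669.5 68.5 w3
```

```text
clock: 4.38
position: [591.2, 34.4, 82.5]
ee_rot: [0.974, -0.225, 0.0, -0.0]
contact_force: [2.2, -1.7, 1.1]
gripper_width: -0.1
grasp_force: 1.4
clock: 5.38
position: [583.6, 72.6, 82.2]
ee_rot: [0.974, -0.225, -0.0, 0.0]
contact_force: [0.1, -3.0, -0.6]
gripper_width: 0.0
grasp_force: 1.3
5.425 [583.6  73.1  82.2] [ 1.  -1.2  0.2] [656.  38. 225.]
w3 top mean z>115 [668.5  69.6 129.7]
 ring fit [663.5  70.4] 5551
 pointer 725 ang [180.8 184.7 188.1] [565.3  59.7  26.5]
 lug 150 2097 165.7 [601.6  85.6 109.3]
 lug 180 447 183.6 [588.7  63.3 109. ]
 dark 301.0 []
```

```bash
python3 -m creep '{"translation":[[0,0.6,0],[0.1,1.1,0],[0.3,1.9,0],[0.5,2.6,0],[0.8,3.3,0],[1.2,4.0,0],[1.6,4.6,0],[2.0,5.2,0]],"delta_rot":[[0,0,0],[0,0,0],[0,0,0],[0,0,0],[0,0,0],[0,0,0],[0,0,0],[0,0,0]],"hand":[0,0,0,0,0,0,0,0]}'
python3 -m creep '{"translation":[[0.5,0.5,0],[1.1,1.0,0],[1.7,1.5,0],[2.3,1.9,0],[2.6,2.1,0],[2.6,2.1,0],[2.6,2.1,0]],"delta_rot":[[0,0,0],[0,0,0],[0,0,0],[0,0,0],[0,0,0],[0,0,0],[0,0,0]],"hand":[0,0,0,0,0,0,0]}'
python3 shot.py wrist w4; python3 meas.py 669.5 68.5 w4
```

```text
clock: 6.42
position: [603.8, 124.8, 82.1]
ee_rot: [0.974, -0.225, -0.0, 0.0]
contact_force: [-1.5, -2.2, -0.7]
gripper_width: -0.0
grasp_force: 1.4
clock: 7.3
position: [630.4, 146.1, 82.6]
ee_rot: [0.975, -0.224, 0.001, -0.001]
contact_force: [-1.1, 0.5, -0.1]
gripper_width: 0.3
grasp_force: 0.2
7.35 [630.4 146.   82.7] [-1.   0.3 -0.5] [703. 111. 225.]
w4 top mean z>115 [671.2  71.3 129.5]
 ring fit [669.   70.1] 5877
 pointer 341 ang [ 50.7 182.1 187.1] [584.4  80.2  26. ]
 lug 90 3457 104.1 [650.8 142.1 109.2]
 lug 120 102 121.0 [631.  132.7 109. ]
 lug 270 19 289.5 [688.7  14.5 103.2]
 dark 489.0 []
```

```bash
python3 -m creep '{"translation":[[0.4,0.2,0],[0.8,0.3,0],[1.2,0.4,0],[1.2,0.4,0],[0.4,0.8,0],[-1,2,0],[-3,3,3],[-4,3,7]],"delta_rot":[[0,0,0],[0,0,0],[0,0,0],[0,0,0],[0,0,0],[0,0,0],[0,0,0],[0,0,0]],"hand":[0,0,0,0,0,0,0,0]}'
python3 -m creep '{"translation":[[-2,-6,5],[-4,-12,10],[-5,-17,15],[-5,-17,15],[-5,-17,15]],"delta_rot":[[0,0,0],[0,0,0],[0,0,0],[0,0,0],[0,0,0]],"hand":[0,0,0,0,0]}'
python3 shot.py wrist w5;python3 shot.py side s5; python3 meas.py 669.5 68.5 w5 s5
```

```text
clock: 8.35
position: [587.5, 176.8, 152.1]
ee_rot: [0.975, -0.223, -0.001, 0.001]
contact_force: [-0.1, 0.5, -0.0]
gripper_width: 0.2
grasp_force: 0.0
clock: 8.98
position: [540.0, 4.9, 305.9]
ee_rot: [0.974, -0.225, 0.004, -0.002]
contact_force: [0.4, -0.7, -0.7]
gripper_width: -0.1
grasp_force: 0.0
9.025 [539.4   5.7 303.6] [0.3 0.3 0.1] [612. -30. 449.]
9.075 [539.1   6.2 302.2] [-0.3  0.5  0.1] [  74. -675.  788.]
w5 top mean z>115 [668.7  68.2 129.2]
 ring fit [667.4  70.3] 4134
 pointer 234 ang [139.2 185.  232.4] [576.4  59.1  25.7]
 lug 90 429 96.3 [661.3 143.3 109.4]
 lug 240 84 268.9 [668.3  -1.1 107.6]
 lug 270 441 274.5 [675.4  -7.1 109.7]
 dark 294.0 []
s5 top mean z>115 [664.2  64.2 127.1]
 ring fit [668.2  70.2] 502
 pointer 42 ang [180.7 186.3 189.5] [562.6  59.1  24.5]
 lug 90 34 97.6 [659.7 142.9 107.5]
 lug 240 18 268.7 [667.9  -5.6 106.6]
 lug 270 33 274.1 [675.   -9.9 107.9]
 dark 284.0 []
```

View pics/w5.png

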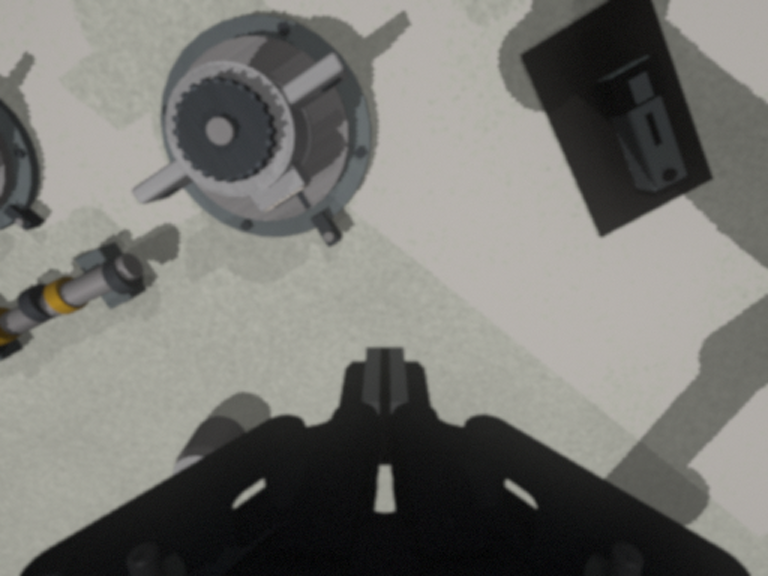

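The plate, dark line and pointer are now collinear (line (312,200) to pointer (330,230); lugs at 95.4° against a pointer at 185.5°). Now above the scanner, with the fingers open and turned to its heading.

```bash
python3 -m creep '{"translation":[[-0.5,-5,-1],[-1,-10,-2],[-1.5,-15,-5],[-2,-20,-8],[-2.3,-25.5,-12],[-2.3,-25.5,-15],[-2.3,-25.5,-15],[-2.3,-25.5,-15]],"delta_rot":[[0,0,7],[0,0,14],[0,0,21],[0,0,29.5],[0,0,29.5],[0,0,29.5],[0,0,29.5],[0,0,29.5]],"hand":[8,8,8,8,8,8,8,8]}'
python3 shot.py wrist w6; python3 scan.py w6 w5
python3 - <<'E'
from h import *
s=read_state();m=R.from_quat(s["ee_rot"]).as_matrix();print(s["position"],m.round(3),np.degrees(np.arctan2(m[1,0],m[0,0])))
E
```

```text
clock: 10.07
position: [517.8, -248.6, 152.8]
ee_rot: [0.999, 0.032, 0.0, 0.0]
contact_force: [-0.6, -0.0, 0.3]
gripper_width: 80.1
grasp_force: 0.0
10.125 [ 518.1 -248.6  153.6] [0.4 1.4 0.2] [ 599. -243.  296.]
w6 mat ((538.2833251953125, -244.265869140625), (183.42794799804688, 110.6572494506836), 4.900212287902832) z 4.063860612251801
 scanner top z [38.  39.5 41.3] ((516.8362426757812, -249.63693237304688), (118.35520935058594, 46.14915466308594), 3.7258429527282715) [ 525.8 -248.6   39.5] 4723
 line [ 9.99000e-01  5.50000e-02  5.22651e+02 -2.48765e+02] 3.1351507
   -70 142 [-15.3  16.3] 41.4
   -60 307 [-15.3  15.6] 42.4
   -50 308 [-14.6  15.3] 42.5
   -40 311 [-15.3  14.5] 41.3
   -30 316 [-14.5  15. ] 40.8
   -20 330 [-14.3  14.4] 41.5
   -10 341 [-14.9  14.4] 41.5
   0 358 [-14.5  14.6] 41.1
   10 363 [-15.   15.2] 41.5
   20 534 [-21.1  21.3] 44.0
   30 573 [-21.5  21.2] 44.0
   40 600 [-21.1  21.9] 43.9
   50 240 [-20.   20.2] 42.1
w5 mat ((532.8565063476562, -241.2848358154297), (197.50216674804688, 117.75686645507812), 4.5245184898376465) z 4.075881245083508
 scanner top z [37.  39.4 41.3] ((516.9656982421875, -248.53823852539062), (118.75340270996094, 45.98597717285156), 3.1641111373901367) [ 524.  -246.5   39.1] 2733
 line [ 9.99000e-01  5.10000e-02  5.20564e+02 -2.46353e+02] 2.932459
   -70 55 [-18.1  14.4] 42.5
   -60 186 [-17.3  13.8] 42.5
   -50 195 [-15.9  13.4] 43.1
   -40 183 [-16.7  13.2] 42.2
   -30 197 [-16.1  13.2] 41.4
   -20 191 [-15.8  13.3] 41.3
   -10 203 [-16.3  13.6] 41.9
   0 204 [-16.4  13.7] 41.5
   10 210 [-15.9  13.3] 41.7
   20 277 [-22.6  20.6] 44.4
   30 311 [-23.   20.6] 44.2
   40 325 [-23.   20.5] 44.8
   50 196 [-22.2  20.1] 42.0
[ 518.11822075 -248.63648182  153.58749538] [[ 0.998  0.064  0.002]
 [ 0.064 -0.998 -0.001]
 [ 0.002  0.001 -1.   ]] 3.681972382923852
```

View pics/w6.png

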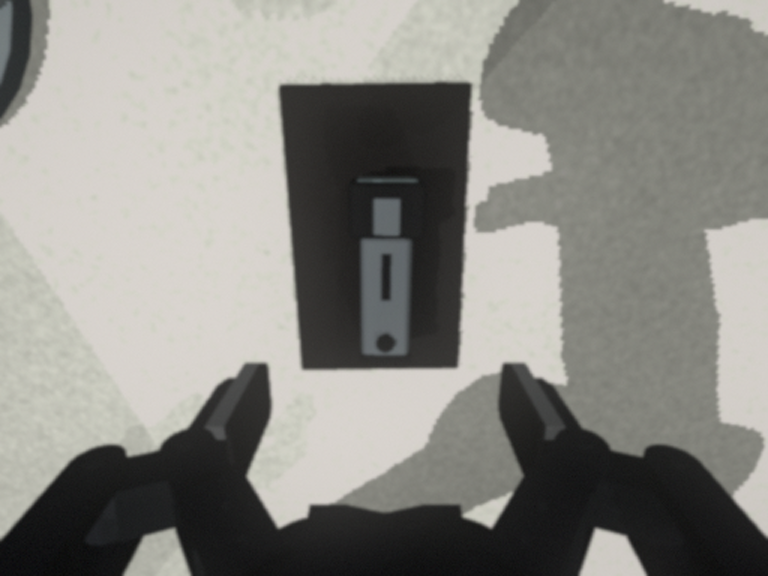

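The scanner is centred and square between the fingers: handle (385,295), head and window towards (385,180). Going down to grip.

```bash
python3 -m creep '{"translation":[[-0.1,-0.1,-4],[-0.1,-0.1,-8],[-0.1,-0.1,-11],[-0.1,-0.1,-13],[-0.1,-0.1,-14.3],[-0.1,-0.1,-14.3],[-0.1,-0.1,-14.3]],"delta_rot":[[0,0,0],[0,0,0],[0,0,0],[0,0,0],[0,0,0],[0,0,0],[0,0,0]],"hand":[8,8,8,8,8,8,6]}'
python3 -m creep '{"translation":[[0,0,0],[0,0,0],[0,0,0],[0,0,0],[0,0,0],[0,0,0],[0,0,0]],"delta_rot":[[0,0,0],[0,0,0],[0,0,0],[0,0,0],[0,0,0],[0,0,0],[0,0,0]],"hand":[4.5,3.6,2.5,2.5,2.5,2.5,2.5]}'
```

```text
clock: 11.0
position: [516.9, -250.5, 10.6]
ee_rot: [1.0, 0.031, 0.001, 0.0]
contact_force: [0.2, -0.0, -0.6]
gripper_width: 63.7
grasp_force: 0.0
clock: 11.88
position: [516.2, -250.6, 10.0]
ee_rot: [1.0, 0.031, 0.001, 0.0]
contact_force: [-0.9, 1.2, 5.2]
gripper_width: 31.1
grasp_force: 60.7
```

```bash
python3 -m creep '{"translation":[[0,0,1],[0,0,3],[0,0,5.5],[-1,4,5.5],[-1.5,8,5.5],[-2,12.5,5.5],[-2.5,17,5.5],[-3,21.5,5.5]],"delta_rot":[[0,0,0],[0,0,0],[0,0,0],[0,0,0.5],[0,0,1],[0,0,1.8],[0,0,1.8],[0,0,1.8]],"hand":[2.5,2.5,2.5,2.5,2.5,2.5,2.5,2.5]}'
python3 -m creep '{"translation":[[-0.2,3,0],[-0.4,5.5,0],[-0.5,7.5,0],[-0.5,8.4,0],[-0.5,8.4,0],[-0.5,8.4,0],[-0.5,8.4,0]],"delta_rot":[[0,0,0],[0,0,0],[0,0,0],[0,0,0],[0,0,0],[0,0,0],[0,0,0]],"hand":[2.5,2.5,2.5,2.5,2.5,2.5,2.5]}'
python3 shot.py scene s7;python3 shot.py side d7;python3 shot.py wrist w7; python3 meas.py 669.5 68.5 w7 s7
cat > held.py <<'E'
from h import *
from meas import ld
import sys
for n in sys.argv[1:]:
    im,d,c=ld(n);P=cloud(c,d)
    s=(d>0)&(abs(P[...,0]-490)<75)&(abs(P[...,1]-50)<30)&(P[...,2]>84)&(P[...,2]<104)
    q=P[s];print(n,s.sum(),np.percentile(q,[2,50,98],axis=0).round(1))
    f=cv2.minAreaRect(q[:,:2].astype(np.float32));print(f)
    A=np.c_[q[:,:2]-[490,50],np.ones(len(q))];print("tilt",np.linalg.lstsq(A,q[:,2],rcond=None)[0].round(3))
E
python3 held.py w7 s7 d7
python3 - <<'E'
import cv2,numpy as np
a=cv2.imread("pics/d7.png")[180:330,240:480];b=cv2.imread("pics/s7.png")[200:400,240:520]
cv2.imwrite("pics/c7.png",np.hstack([cv2.resize(a,(400,400)),cv2.resize(b,(400,400))]))
E
```

```text
clock: 12.88
position: [485.0, -34.3, 64.2]
ee_rot: [0.999, 0.046, -0.0, 0.0]
contact_force: [0.0, 1.0, -3.1]
gripper_width: 30.9
grasp_force: 60.0
clock: 13.75
position: [480.7, 47.8, 64.2]
ee_rot: [0.999, 0.046, -0.0, 0.0]
contact_force: [-0.5, -0.5, -1.7]
gripper_width: 31.1
grasp_force: 60.1
13.8 [480.7  47.9  64.3] [ 0.7  0.2 -2.5] [1263. -111.  907.]
13.85 [480.8  48.   64.3] [ 0.   0.3 -2.6] [  74. -675.  788.]
13.9 [480.8  48.1  64.3] [ 0.4  0.1 -2.2] [561.  56. 207.]
w7 top mean z>115 None
 ring fit [669.4  70.1] 8910
 pointer 1384 ang [139.2 184.1 187.8] [566.8  62.3  26.2]
 dark 398.0 [(180, np.int64(202))]
s7 top mean z>115 [674.4  67.6 128.3]
 ring fit [669.3  69.1] 953
 pointer 18 ang [183.7 186.8 321.9] [587.2  49.   26. ]
 lug 60 22 88.6 [671.1 139.4 106.7]
 lug 90 62 94.2 [663.9 145.6 108.9]
 lug 270 92 277.0 [678.6  -6.5 108.2]
 dark 319.0 []
w7 17868 [[448.3  29.8  87.9]
 [505.2  50.3  93.8]
 [540.4  73.9 102.2]]
((491.91571044921875, 49.503517150878906), (99.24108123779297, 58.52498245239258), 4.123446464538574)
tilt [3.0000e-03 2.0000e-03 9.3928e+01]
s7 384 [[451.3  26.   85.4]
 [507.6  50.   92.8]
 [543.2  73.4 100.8]]
((488.0758972167969, 48.638343811035156), (56.32924270629883, 113.27909851074219), 86.76837158203125)
tilt [-6.0000e-03  3.4000e-02  9.2875e+01]
d7 258 [[421.8  23.4  85. ]
 [461.3  40.8  91.8]
 [536.7  68.  101.6]]
((480.6061706542969, 46.02222442626953), (50.79572296142578, 120.12183380126953), 87.39649200439453)
tilt [2.0000e-03 1.2800e-01 9.2803e+01]
```

View pics/c7.png

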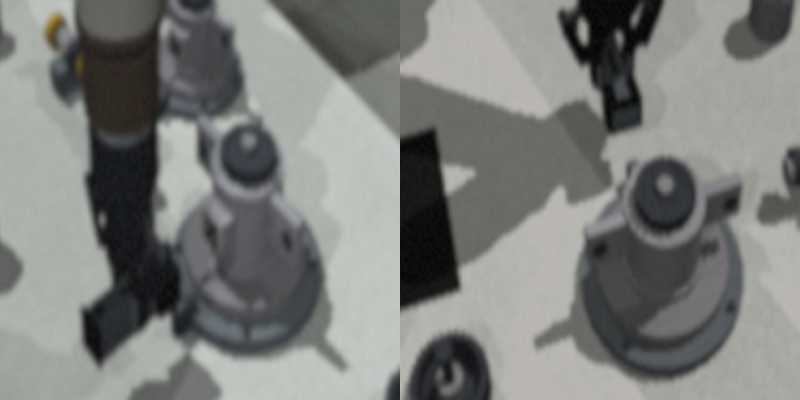

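View pics/w7.png

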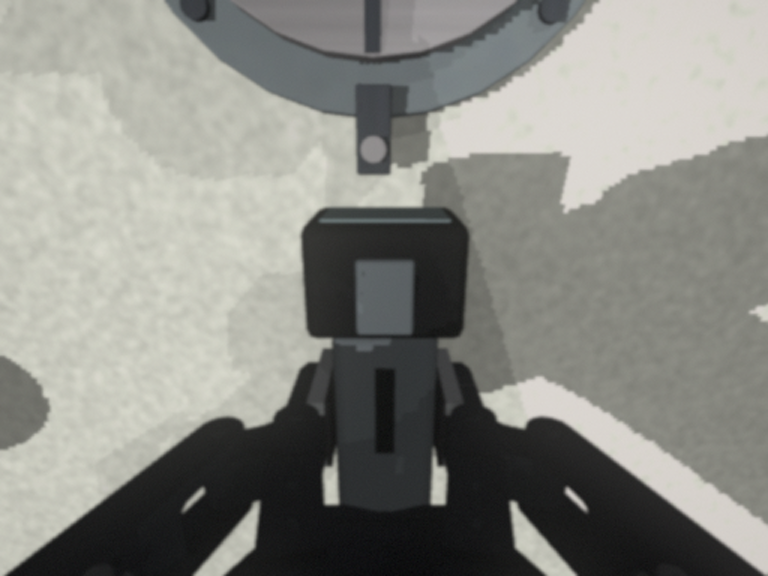

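The wrist view shows the dark line (372,27), the pointer (373,130) and the scanner head (385,272) nearly in line, with the scanner held straight. Checking the lateral offset.

Run:
```python
from h import *
from meas import ld
im,d,c=ld("w7")
f=lambda u,v,z:ray(c,u/1.5,v/1.5,z)[:2]
L=[f(372,10,32),f(372,48,32)];pt=[f(373,90,26),f(373,170,26)]
front=f(385,212,94-2);back=f(385,330,94);tail=f(385,500,93)
o=np.array([669.5,68.5])
print("line",np.round(L,1),"ptr",np.round(pt,1))
for p in L+pt: print(np.degrees(np.arctan2(*(p-o)[::-1]))%360,end=" ")
h=front-tail;print("\nscanner",front.round(1),tail.round(1),"yaw",np.degrees(np.arctan2(h[1],h[0])))
for a in (184.8,185.5):
    t=np.radians(a);n=np.array([np.cos(t),np.sin(t)]);pl=o+61*n;y=np.array([n[1],-n[0]])
    print(a,"window dist",(front-pl)@n,"lat front",(front-pl)@np.array([-n[1],n[0]]),"lat spot",(front+70*h/np.hypot(*h)-pl)@np.array([-n[1],n[0]]))
```

```text
line [[603.9  64.6]
 [592.   63.6]] ptr [[578.7  62.2]
 [549.   59.7]]
183.40125191128382 183.62572701610884 183.94679187692893 184.1824672367649 
scanner [543.   54.3] [447.4  45.3] yaw 5.405215533482668
184.8 window dist 66.21074578191693 lat front 3.533624297545984 lat spot 2.7942277856276037
185.5 window dist 66.24442229175953 lat front 1.9792267944947186 lat spot 2.0950278131088655
```

```bash
python3 -m creep '{"translation":[[-0.1,0.2,0],[-0.2,0.3,0],[-0.2,0.3,0],[-0.2,0.3,0],[-0.2,0.3,0],[-0.2,0.3,0],[-0.2,0.3,0],[-0.2,0.3,0]],"delta_rot":[[0,0,0],[0,0,0],[0,0,0],[0,0,0],[0,0,0],[0,0,0],[0,0,0],[0,0,0]],"hand":[2.5,2.5,2.5,2.5,2.5,2.5,2.5,2.5]}'
python3 -m creep '{"translation":[[0,0,0],[0,0,0],[0,0,0],[0,0,0],[0,0,0],[0,0,0],[0,0,0],[0,0,0]],"delta_rot":[[0,0,0],[0,0,0],[0,0,0],[0,0,0],[0,0,0],[0,0,0],[0,0,0],[0,0,0]],"hand":[2.5,2.5,2.5,2.5,2.5,2.5,2.5,2.5]}'
python3 -m creep '{"translation":[[0,0,0],[0,0,0],[0,0,0],[0,0,0],[0,0,0],[0,0,0],[0,0,0],[0,0,0]],"delta_rot":[[0,0,0],[0,0,0],[0,0,0],[0,0,0],[0,0,0],[0,0,0],[0,0,0],[0,0,0]],"hand":[2.5,2.5,2.5,2.5,2.5,2.5,2.5,2.5]}'
```

```text
clock: 14.9
position: [478.8, 51.5, 64.3]
ee_rot: [0.999, 0.047, -0.0, 0.0]
contact_force: [-0.1, -0.4, -2.6]
gripper_width: 31.1
grasp_force: 60.1
clock: 15.9
position: [478.8, 51.5, 64.3]
ee_rot: [0.999, 0.047, -0.0, 0.0]
contact_force: [-0.8, -0.3, -2.2]
gripper_width: 30.9
grasp_force: 60.1
clock: 16.9
position: [478.8, 51.5, 64.3]
ee_rot: [0.999, 0.047, 0.0, -0.0]
contact_force: [-0.1, 0.5, -2.1]
gripper_width: 30.7
grasp_force: 60.1
```

Held for over 2 s. Back to the middle of the mat, lowering slowly.

```bash
python3 -m creep '{"translation":[[-0.3,-2,0],[-0.3,-6,0],[0,-11,0],[1.5,-16,0],[3,-21,0],[4.3,-25.5,0],[5.2,-28.5,0],[5.25,-29.5,0]],"delta_rot":[[0,0,0],[0,0,0],[0,0,0],[0,0,0],[0,0,0],[0,0,0],[0,0,0],[0,0,0]],"hand":[2.5,2.5,2.5,2.5,2.5,2.5,2.5,2.5]}'
python3 -m creep '{"translation":[[0,0,-1.2],[0,0,-2.4],[0,0,-3.4],[0,0,-4.2],[0,0,-4.7],[0,0,-5.0],[0,0,-5.1],[0,0,-5.1]],"delta_rot":[[0,0,0],[0,0,0],[0,0,0],[0,0,0],[0,0,0],[0,0,0],[0,0,0],[0,0,0]],"hand":[2.5,2.5,2.5,2.5,2.5,2.5,2.5,2.5]}'
```

```text
clock: 17.9
position: [531.5, -245.2, 63.9]
ee_rot: [0.999, 0.046, -0.0, 0.0]
contact_force: [-0.5, -0.2, -2.9]
gripper_width: 30.6
grasp_force: 60.2
clock: 18.9
position: [531.4, -243.6, 13.5]
ee_rot: [0.999, 0.047, 0.0, 0.0]
contact_force: [0.1, 0.3, -3.1]
gripper_width: 30.9
grasp_force: 60.2
```

```bash
python3 -m creep '{"translation":[[0,0,-0.1],[0,0,-0.15],[0,0,-0.2],[0,0,-0.25],[0,0,-0.3],[0,0,-0.3],[0,0,-0.3]],"delta_rot":[[0,0,0],[0,0,0],[0,0,0],[0,0,0],[0,0,0],[0,0,0],[0,0,0]],"hand":[2.5,2.5,2.5,2.5,2.5,2.5,2.5]}'
```

```text
clock: 19.77
position: [531.3, -243.5, 10.3]
ee_rot: [0.999, 0.047, 0.0, 0.0]
contact_force: [-0.6, 0.3, -2.4]
gripper_width: 30.8
grasp_force: 60.2
```

```bash
python3 -m creep '{"translation":[[0,0,-0.03],[0,0,-0.06],[0,0,-0.06],[0,0,-0.06]],"delta_rot":[[0,0,0],[0,0,0],[0,0,0],[0,0,0]],"hand":[2.5,2.5,2.5,2.5]}'
```

```text
clock: 20.27
position: [531.3, -243.5, 10.1]
ee_rot: [0.999, 0.047, 0.0, 0.0]
contact_force: [-1.5, 1.4, 1.7]
gripper_width: 31.3
grasp_force: 60.7
```

Contact: the force has gone from -2.4 to +1.7 N. Releasing and rising.

```bash
python3 -m creep '{"translation":[[0,0,0],[0,0,0],[0,0,0],[0,0,0],[0,0,0],[0,0,0],[0,0,0]],"delta_rot":[[0,0,0],[0,0,0],[0,0,0],[0,0,0],[0,0,0],[0,0,0],[0,0,0]],"hand":[3.5,4.2,5.2,6.2,7.2,7.5,7.5]}'
python3 -m creep '{"translation":[[0,0,1.5],[0,0,4],[0,0,8],[0,0,13],[0,0,18],[0,0,22],[0,0,22],[0,0,22]],"delta_rot":[[0,0,0],[0,0,0],[0,0,0],[0,0,0],[0,0,0],[0,0,0],[0,0,0],[0,0,0]],"hand":[7.5,7.5,7.5,7.5,7.5,7.5,7.5,7.5]}'
python3 shot.py wrist w8;python3 shot.py scene s8; python3 scan.py w8 |head -3; python3 meas.py 669.5 68.5 s8
```

```text
clock: 21.15
position: [531.3, -243.5, 9.7]
ee_rot: [0.999, 0.047, -0.0, -0.0]
contact_force: [0.6, 0.7, -0.3]
gripper_width: 75.0
grasp_force: 0.0
clock: 22.15
position: [530.8, -243.3, 230.0]
ee_rot: [0.999, 0.047, 0.0, -0.0]
contact_force: [-0.7, 0.7, -1.4]
gripper_width: 75.2
grasp_force: 0.0
22.2 [ 530.5 -243.3  229.1] [0.9 0.1 0.2] [ 611. -235.  373.]
22.25 [ 530.5 -243.3  228.7] [ 0.6  0.7 -1.2] [1263. -111.  907.]
w8 mat ((532.7108764648438, -242.28555297851562), (193.5776824951172, 114.30789184570312), 4.421102046966553) z 4.067816629294612
 scanner top z [38.  39.5 41.3] ((532.3850708007812, -242.15036010742188), (117.7921371459961, 45.54178237915039), 4.192694187164307) [ 540.2 -242.2   39.5] 2990
 line [ 9.95000e-01  9.90000e-02  5.36869e+02 -2.42710e+02] 5.6911607
s8 top mean z>115 [674.2  67.7 128.4]
 ring fit [669.   69.1] 966
 pointer 19 ang [ 48.1 185.5 311.1] [594.8  56.8  26.4]
 lug 60 24 88.6 [671.1 139.6 107. ]
 lug 90 64 94.3 [663.8 144.7 109. ]
 lug 270 96 277.1 [678.8  -6.5 108.2]
 dark 326.0 []
```

View pics/w8.png

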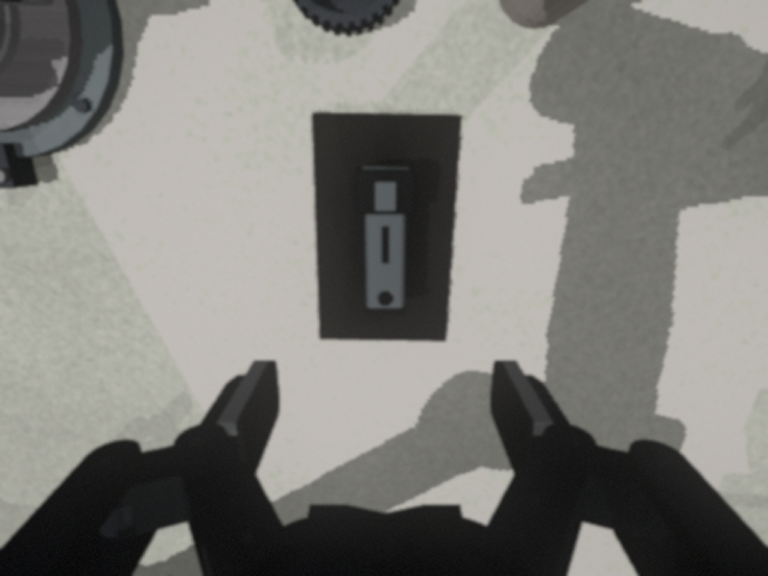

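The scanner lies flat in the middle of the mat (385,235), the pump is still lined up, and the robot is clear.

```bash
python3 -c "from bench import *;print(job_done())"
```

```text
the job is handed in; nothing more can be done
None
```

The job is handed in at about 22 s, verdict not reported: the pump measured in line with the pointer, the scanner was held square about 68 mm from the plate for just over 2 s, and it now lies flat at the middle of its mat.

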